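# Change the tape in the label printer

### The job

The label printer on the lab bench has run out of tape: press the thumb catch in front of its cover and let the cover spring fully open on its own, without touching it while it rises. Take the thick tape cassette out of the stand, lower it into the printer's tape compartment label side up with its nose in the nose recess, let it go, and then shut the cover until the catch holds it. Leave the two thin cassettes, the cable tester and the crimping tool where they are.

Things in the scene. Friction and masses are not known exactly. Their poses are not given: they have to be found in the camera images.
- printer: fixed grey label printer, 250 x 180 x 92 mm. Origin: centre of underside; x to its rear, y left, z up. Keyboard 44 mm high from x -140 to -58, deck 70 mm high to x 80, rear housing 92 mm high to x 110. Under the cover is the tape well: 10 mm deep, the thick cassette's outline plus 5 mm all round, edges sloped, nose recess to the rear. Seated, the cassette stands 14 mm above the deck
- printer_seat (a point): point in the printer where the centre of the wide cassette's main block is when it is seated (printer x 10, y 0, z 72 mm); the cassette's axes are then parallel to the printer's
- printer_nose_recess (a point): point where the centre of the cassette's nose is when seated (printer x 53, y 14, z 72 mm)
- cover (a joint): cover angle in rad: 0 shut, 1.85 fully open (stop, leaning back 16 degrees past upright). Rear hinge. Once the catch lets go a damped spring lifts it to the stop in about 1.5 s and keeps it there. To shut it, push its front edge over and down with 1 to 3 N; at the end about 10 N snaps its lip under the catch (it can be pressed 0.015 rad below 0). Caught, it reads 0 to 0.02
- cover_shell: grey cover with clear window, a shallow hood 125 mm front to rear, 130 mm wide, 21 mm high. Origin on its hinge line; its axes turn with it and at angle 0 are the printer's: it reaches from x -127 (front edge) to -2 mm, flat outer face at z +2, skirt walls down to z -19 mm
- cover_hinge (a point): middle of the cover's hinge line on the printer (printer x 82, y 0, z 90 mm)
- cover_edge (a point): middle of the cover's front edge on its outer face; moves with the cover
- latch (a joint): the rocking catch: 0 at rest, 0.3 rad pressed right down; it springs back by itself. The hook lets go of the cover at 0.1 to 0.15 rad
- latch_pad (a point): middle of the top of the catch's thumb pad (printer x -90, y 0, z 73 mm), a black ribbed tab 36 mm (front to rear) x 34 mm wide x 5 mm, standing out over the keyboard in front of the cover, 24 mm clear below it. Press it straight down: it sinks 4 to 5 mm to let go, 9 mm to its stop, against 1 to 4 N. The hook, 24 mm wide, begins 24 mm behind the pad's middle and rises 28 mm above it
- stand: fixed dark steel tape stand, 166 (its x) x 100 mm (its y), base 8 mm thick. Origin: centre of its underside, z up. Three bays at its x = -54, 0, 54 mm, each between two ridges 27 mm apart that rise to 22 mm; in each one tape cassette stands on its long edge, label facing the stand's +x
- tape_wide: the thick tape cassette, white with paper label, 90 g: main block 70 x 60 x 24 mm, nose 16 x 24 x 24 mm sticking out of one short side near a corner. Origin: centre of main block; x (70) to the nose, y (60) to the long edge nearer the nose, z (24) out of the label side. Nose fills x 35 to 51, y 2 to 26 mm. At the start it stands in a bay, y up (top 68 mm above bench), z along the stand's +x
- tape_nose (a point): centre of the thick cassette's nose (its x 43, y 14, z 0 mm)
- tape_thin_a: bystander: a thin tape cassette, same outline and axes but only 12 mm thick, standing on edge in another bay
- tape_thin_b: bystander: a second thin tape cassette, as the first, in the remaining bay
- tester: bystander: black cable tester box, 100 x 95 x 26 mm, lying on the bench. Origin: centre of its underside
- crimper: bystander: crimping tool lying flat, 215 mm long along its x, about 100 mm wide over its yellow handles, 23 mm high. Origin: on its underside near mid length

How it is judged (in metres and radians):
On the way, in this order (a step that is already met when the one before it is completed fails the run):
1. the cover has sprung fully open (value of joint cover above 1.75 rad), for 0.2 s.
2. the thick cassette lies in the compartment, label up, nose in its recess, let go, with the cover still open (distance between tape_wide and printer_seat below 0.01 m and distance between tape_nose and printer_nose_recess below 0.012 m and angle between tape_wide's own z axis and vertical below 0.08 rad and contact force between the fingers and tape_wide below 0.2 N and value of joint cover above 1 rad), for 0.2 s.
At the end, for the whole second after the job is handed in: cover shut and held by the catch (below 0.04 rad, catch back below 0.06 rad); thick cassette seated label up (centre within 10 mm of its seat, nose within 12 mm of its recess, tilt below 0.08 rad); thin cassettes, tester and crimping tool within 30 mm of their starts (value of joint cover below 0.04 rad and value of joint latch below 0.06 rad and distance between tape_wide and printer_seat below 0.01 m and distance between tape_nose and printer_nose_recess below 0.012 m and angle between tape_wide's own z axis and vertical below 0.08 rad and distance of each of tape_thin_a, tape_thin_b, tester, crimper from where it was at the start of the episode below 0.03 m); the robot touches nothing.
It fails at once if the robot touches the cover while it is springing open (before the cassette is in) (value of joint cover between 0.1 and 1.75 rad and velocity of joint cover above 0.1 rad/s and distance between tape_wide and printer_seat above 0.03 m and contact force between any of the fingers, the arm and cover_shell above 0.5 N).
It fails at once if the thick cassette is dropped into the printer instead of lowered (over 0.7 m/s) (horizontal distance between tape_wide and printer_seat below 0.06 m and height (world z) of tape_wide below 0.12 m and linear speed of tape_wide above 0.7 m/s).
It fails at once if a bystander is pushed or carried more than 30 mm (distance of any of tape_thin_a, tape_thin_b, tester, crimper from where it was at the start of the episode above 0.03 m).
It also fails if it takes over 72 s, if anything falls off the work surface, if the arm or the gripper's body presses on something with over 40 N, if the wrist force passes 120 N, or if a joint passes its speed limit or range.

### The arm

A 6-joint arm with a two-finger parallel gripper is mounted at the origin on the work surface. World frame = base frame: x ahead of the robot, y to its left, z up, the work surface at z = 0. Lengths are in mm, angles in rad, forces in N, time in s.
With the tool pointing down it reaches from about 350 to 950 mm from the base axis. Payload 17.4 kg.
Tool frame: the origin (TCP) lies on the centre line of the jaws, within the pads' length; the fingertips stand 19 mm ahead of it and the grasp point (between the pads) is the TCP (bot.tcp_to_tips is the distance from the TCP to the fingertips, in mm); z points along the fingers, y is the line along which they close (so a half turn about z gives the same grasp; the last joint's range is limited). The gripper opens to 93 mm and grips with 3 to 60 N. Pads are 15 mm wide; open, the fingers measure 128 mm over their backs; the gripper's body (75 mm by 188 mm) begins 65 mm behind the grasp point.
Start: joints at [1.233, 0.116, 1.442, -0, 1.584, -0.038], TCP at [199.355, 644.895, 237.646] pointing down, gripper open.
Joint ranges: [-2.83, 2.83], [-0.83, 2.19], [0.07, 2.5], [-1.14, 4.28], [0.01, 3], [-2.97, 2.97]. Speed limits (rad/s): [1.89, 1.89, 2.22, 3.14, 3.14, 3.14].

### API

Orientations are given as a 3x3 rotation matrix whose columns are the frame's x, y, z axes.
In Python, from plant import monitor, eyes, bot gives the robot as it stands.
- The arm moves only by the tool send_rows, never from a script. Its argument "steps" is one flat list of numbers, 4 for each row, row after row: the shift along the tool's x, y, z in cm, then the turn about the tool's z in rad. In form: [dx, dy, dz, yaw, dx, dy, dz, yaw, ...]. A call has 1 to 10 rows; each row shifts and turns the commanded pose from where the row before left it, along the tool's axes as they then stand; what a row does not reach is not made up. A row lasts 1/8 s, in which the tool goes at most 62.5 mm and 10.7 degrees, less where a joint would pass 70% of its speed; a pose out of reach is approached as far as the arm can. A call with a gripper value outside its range is refused whole. "jaw" is the closure, from -1 (fully open) to 1 (shut), set as the call begins (left out, the last holds). The fingers move at their own pace and stop on an object; "newtons" is the grip in N (left out, the last holds). Time passes only in rows, so rows that do not move let the fingers close. It gives the time, the measured TCP pose, the force, the opening and the grip force at its end, in the units of the state.
- monitor.read_state(): the state, without advancing time (a new reading comes with each control period).
- eyes.camera(name): name is "scene" or "top" or "wrist"; returns a dict with "color" (384x512x3 uint8, red, green, blue), "mtx" (3x3 intrinsics, pixels), "world_from_camera" (4x4, takes a point from camera to world coordinates); the wrist camera has in their place "tool_from_camera" (4x4, takes a point from camera to tool coordinates, whose origin is the TCP and whose axes are the flange's). Camera axes: x right, y up, looking along -z (the intrinsics and any distortion apply to the point x, -y, -z); pixel columns grow to the right and rows downward; lengths in mm; the calibration is good to about 2 mm. A picture is of the moment at which its call begins: read the wrist's pose just before it. There is no depth.
- bot.close_job(): hands the job in; it is judged then, once.
The state is a dict: "time_s": time; "joint_pos": joint angles; "qvel": joint speeds; "effort": joint torques, N m; "eef_pos": TCP position; "ee_rot": TCP orientation; "wrist_force": force on the tool from outside, world axes, zero at the start; "torque": the same for the moment, N m; "opening": finger opening in mm; "grasp_force": force on a finger pad.
Only numpy, scipy, OpenCV 4.12 (cv2) and the standard library are available. Lean on these libraries where they do the work, as an engineer would, in place of code of your own. Each camera call takes 0.05 s, during which the arm holds its last target. There are 200 camera calls.

## Working session

There is one attempt and no reset: what is moved stays moved. The work goes in short steps, Python scripts to look and compute and a tool call to move; the robot and the scene stay as the last step left them, time stands still between calls to the robot, and variables do not carry over. Pictures are saved under pics/ and viewed, at most 10 in all, crops included, and the job is handed in when it is done.

Besides the shell and the picture viewer there is one more tool, called after "Call:" by a JSON object that holds its "name" and its "arguments". send_rows: Moves the arm, as the interface text tells. Its arguments: {"type":"object","properties":{"steps":{"type":"array"},"jaw":{"type":"number"},"newtons":{"type":"number"}},"required":["steps"]}

```bash
mkdir -p pics; cat > h.py <<'E'
import numpy as np, cv2
from plant import monitor, eyes, bot
np.set_printoptions(precision=3,suppress=True)
def snap(n,f):
    s=monitor.read_state(); c=eyes.camera(n)
    cv2.imwrite('pics/'+f,cv2.cvtColor(c['color'],cv2.COLOR_RGB2BGR))
    if n=='wrist':
        T=np.eye(4);T[:3,:3]=s['ee_rot'];T[:3,3]=s['eef_pos'];W=T@c['tool_from_camera']
    else: W=c['world_from_camera']
    np.savez('pics/'+f[:-4]+'.npz',K=c['mtx'],W=W); return c
def load(f): d=np.load('pics/'+f+'.npz'); return d['K'],d['W']
def px2w(f,u,v,z):
    K,W=load(f); r=np.linalg.inv(K)@[u,v,1]; d=W[:3,:3]@[r[0],-r[1],-r[2]]; o=W[:3,3]
    return o+d*(z-o[2])/d[2]
def w2px(f,P):
    K,W=load(f); p=(np.linalg.inv(W)@np.append(P,1))[:3]; q=K@[p[0],-p[1],-p[2]]; return q[:2]/q[2]
E
python3 - <<'E'
from h import *
for n in('scene','top'):
    c=snap(n,n+'0.png'); print({k:v for k,v in c.items() if k!='color'})
a=[cv2.imread(f'pics/{n}0.png') for n in('scene','top')]
cv2.imwrite('pics/top0b.png',cv2.resize(a[1],(800,600)));cv2.imwrite('pics/scene0b.png',cv2.resize(a[0],(800,600)))
s=monitor.read_state();print(s['ee_rot'],s['eef_pos'],s['opening'],s['time_s'])
E
```

```text
{'mtx': array([[349.922,   0.   , 259.321],
       [  0.   , 349.922, 189.045],
       [  0.   ,   0.   ,   1.   ]]), 'world_from_camera': array([[   0.669,   -0.553,    0.496,  971.427],
       [   0.744,    0.495,   -0.45 , -325.716],
       [   0.003,    0.67 ,    0.742,  639.782],
       [   0.   ,    0.   ,    0.   ,    1.   ]])}
{'mtx': array([[365.674,   0.   , 259.589],
       [  0.   , 365.674, 188.528],
       [  0.   ,   0.   ,   1.   ]]), 'world_from_camera': array([[  0.01 ,   0.987,  -0.158, 484.397],
       [ -1.   ,   0.011,   0.006,   2.92 ],
       [  0.007,   0.158,   0.987, 880.312],
       [  0.   ,   0.   ,   0.   ,   1.   ]])}
[[-0.955  0.295 -0.   ]
 [ 0.295  0.955 -0.001]
 [ 0.    -0.001 -1.   ]] [199.305 644.718 236.975] 92.97267342908987 0.1
```

View pics/top0b.png

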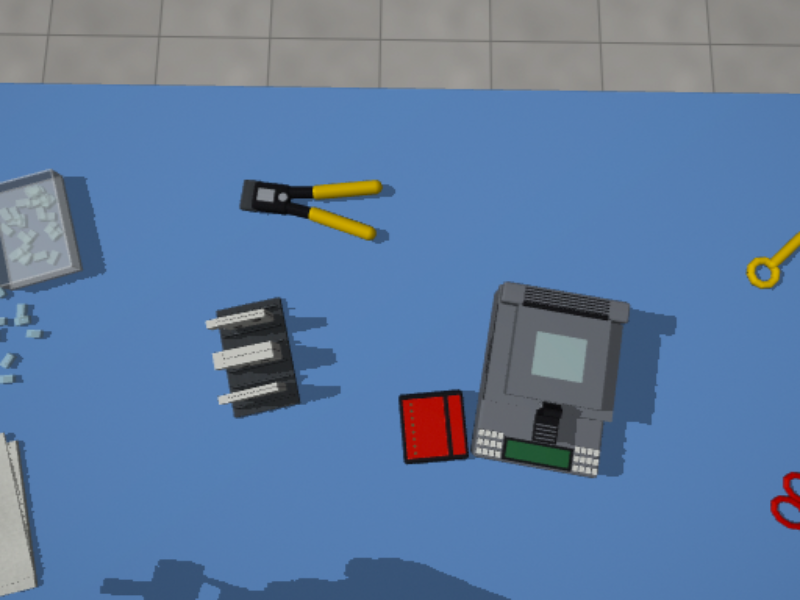

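View pics/scene0b.png

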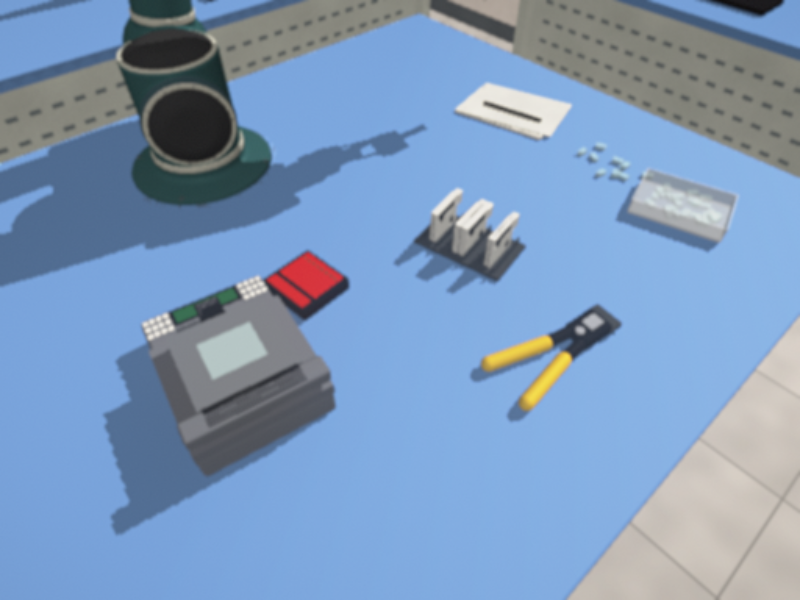

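The top view shows the printer with its rear away from the robot (pad at about (547,424)). The stand is at about (258,356), with the wide cassette in the middle bay and its nose pointing left. The scene view agrees, showing the printer lower left, the red-faced tester beside it, and the crimper at right.

```bash
python3 - <<'E'
from h import *
from scipy.optimize import least_squares
S=1.5625
obs=[((503,284),(110,90,92)),((629,303),(110,-90,92)),((473,457),(-140,90,44)),((597,476),(-140,-90,44)),((547,424),(-90,0,73))]
def pose(p,q): c,s=np.cos(p[2]),np.sin(p[2]); return np.array([p[0]+c*q[0]-s*q[1],p[1]+s*q[0]+c*q[1],q[2]])
for ob,x0 in((obs,[500,-150,0]),([((280,298),(83,50-100,8)),((300,402),(-83,-50,8)),((233,417),(-83,50,8)),((216,310),(83,50,8))],[480,200,0])):
    f=lambda p:np.concatenate([w2px('top0',pose(p,q))-np.array(u)/S for u,q in ob])
    r=least_squares(f,x0);print(r.x,f(r.x)*S)
print('cass top',[px2w('top0',u/S,v/S,68) for u,v in((212,358),(215,368),(273,342),(276,358))])
c=eyes.camera('wrist');print(c['tool_from_camera'],c['mtx'])
E
```

```text
[ 512.105 -209.759   -0.153] [-0.502 -5.196  0.832 -3.607 -0.157 -1.1    1.775  1.01  -1.89   8.347]
[527.357 222.203   0.221] [ 0.036 -1.738 -0.4    1.279  0.552  0.635 -0.191 -0.288]
cass top [array([520.842, 270.623,  68.   ]), array([506.887, 265.528,  68.   ]), array([544.275, 185.727,  68.   ]), array([521.742, 180.453,  68.   ])]
[[  -0.       0.965    0.262   73.188]
 [   1.       0.      -0.      -1.014]
 [  -0.       0.262   -0.965 -148.461]
 [   0.       0.       0.       1.   ]] [[299.776   0.    255.622]
 [  0.    299.776 191.758]
 [  0.      0.      1.   ]]
```

Call:
{"name": "send_rows", "arguments": {"steps": [-4.4,-3.1,0,0,-4.4,-3.1,0,0,-4.4,-3.1,0,0,-4.4,-3.1,0,0,-4.4,-3.1,0,0,-4.4,-3.1,0,0,-4.4,-3.1,0,0,-4.4,-3.1,0,0,-4.4,-3.1,0,0,-4.4,-3.1,0,0], "jaw": 1}}

```text
time_s: 1.4
eef_pos: [529.0, 217.2, 237.6]
ee_rot: [[-0.955, 0.295, 0.0], [0.295, 0.955, 0.0], [-0.0, 0.0, -1.0]]
wrist_force: [0.7, 0.9, 0.3]
opening: 0.9
grasp_force: 0.0
```

```bash
python3 - <<'E'
from h import *
c=snap('wrist','w1.png')
s=monitor.read_state();print(s['ee_rot'],s['eef_pos'],s['opening'],s['time_s'],s['joint_pos'])
E
```

```text
[[-0.955  0.298  0.001]
 [ 0.298  0.955 -0.002]
 [-0.001 -0.002 -1.   ]] [531.667 213.147 237.246] 0.34913227079893117 1.45 [ 0.338 -0.107  1.666 -0.002  1.583 -0.931]
```

View pics/w1.png

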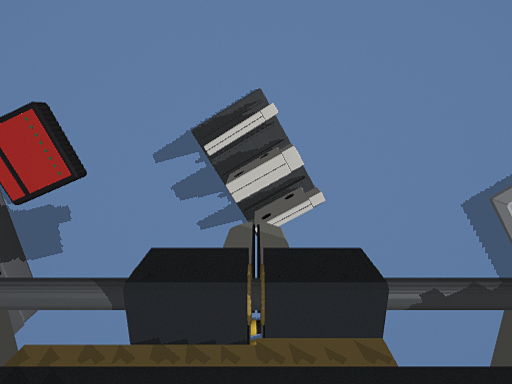

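The wide cassette's top face runs from about (232,193) at its plain end to about (296,157) at its nose end, in the middle bay. Its nose is toward +y.

```bash
python3 - <<'E'
from h import *
A=px2w('w1',232.5,193,68);B=px2w('w1',296,157,65);print(A,B,np.linalg.norm((B-A)[:2]))
d=(B-A)[:2];d/=np.linalg.norm(d);print('dir',d,'centre from A',A[:2]+35*d,'from B',B[:2]-51*d)
im=cv2.imread('pics/w1.png')[80:240,140:340]
cv2.imwrite('pics/w1c.png',cv2.resize(im,None,fx=4,fy=3.75,interpolation=cv2.INTER_CUBIC))
E
```

```text
[535.182 187.628  68.   ] [517.947 265.08   65.   ] 79.346123397107
dir [-0.217  0.976] centre from A [527.579 221.793] from B [529.025 215.298]
```

Call:
{"name": "send_rows", "arguments": {"steps": [0,-5.5,0,-0.07,0,-5.5,0,-0.07,2,-5.5,0,0,2,-5.5,0,0,2,-5.5,0,0,2,-5.5,0,0,2,-5.5,0,0]}}

```text
time_s: 2.33
eef_pos: [355.7, -144.0, 237.7]
ee_rot: [[-0.987, 0.159, 0.001], [0.159, 0.987, -0.0], [-0.001, -0.0, -1.0]]
wrist_force: [1.2, -0.7, 0.5]
opening: 0.5
grasp_force: 0.0
```

View pics/w1c.png

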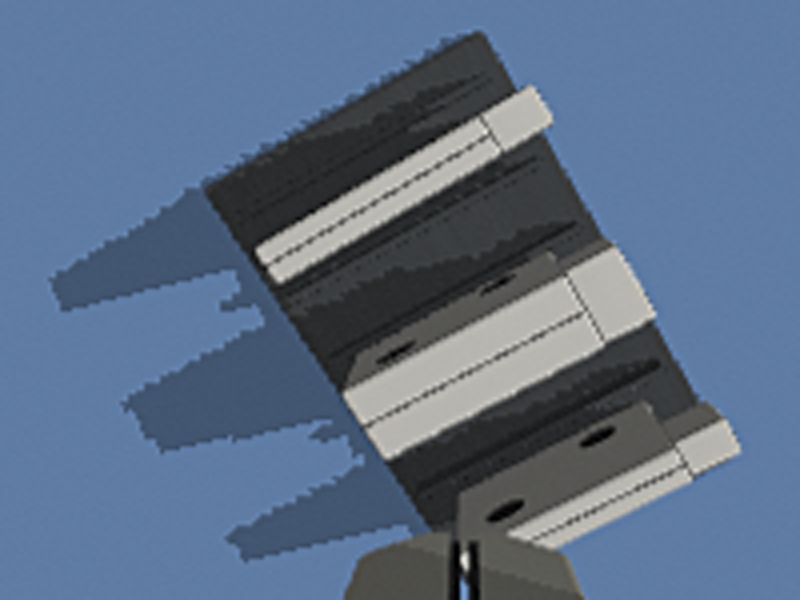

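```bash
python3 - <<'E'
from h import *
c=snap('wrist','w2.png')
s=monitor.read_state();print(s['ee_rot'],s['eef_pos'],s['time_s'])
E
```

```text
[[-0.987  0.164 -0.001]
 [ 0.164  0.987 -0.002]
 [ 0.    -0.002 -1.   ]] [ 352.934 -148.951  237.751] 2.375
```

View pics/w2.png

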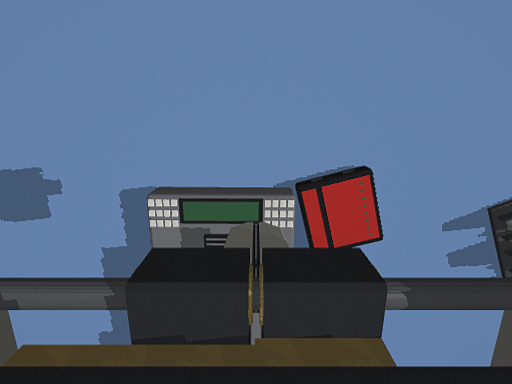

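In the crop, the cassette's main top face has corners (343,393), (388,460), (604,342), (570,272), and its nose ends at (626,248)/(655,318). In w2 the keyboard spans u 148–295 with its front top edge near v≈196, and the pad ribs are at about (204–228, 234–246). The tester is to the right.

```bash
python3 - <<'E'
from h import *
from scipy.optimize import least_squares
def pose(p,q): c,s=np.cos(p[2]),np.sin(p[2]); return np.array([p[0]+c*q[0]-s*q[1],p[1]+s*q[0]+c*q[1],q[2]])
def fit(obs,x0):
    f=lambda p:np.concatenate([w2px(i,pose(p,q))-np.array(u) for i,u,q in obs])
    r=least_squares(f,x0,loss='soft_l1');print(r.x,'\n',f(r.x).reshape(-1,2));return r.x
u=lambda a,b:(140+a/4-.4,80+b/3.75-.4)
print('cassette: frame x along nose')
fit([('w1',u(343,393),(-35,12,68)),('w1',u(388,460),(-35,-12,68)),('w1',u(604,342),(35,-12,68)),('w1',u(570,272),(35,12,68)),('w1',u(626,248),(51,12,64)),('w1',u(655,318),(51,-12,64))],[528,220,1.79])
S=1.5625
fit([('w2',(148,197),(-140,-90,44)),('w2',(295,197),(-140,90,44)),('top0',(473/S,457/S),(-140,90,44)),('top0',(597/S,476/S),(-140,-90,44)),('top0',(503/S,284/S),(110,90,92)),('top0',(629/S,303/S),(110,-90,92))],[512,-210,-.16])
im=cv2.imread('pics/w2.png')[170:270,130:310]
cv2.imwrite('pics/w2c.png',cv2.resize(im,None,fx=4.4,fy=4.4,interpolation=cv2.INTER_CUBIC))
E
```

```text
cassette: frame x along nose
[527.53  219.904   1.783] 
 [[-0.199 -0.373]
 [-0.355  0.075]
 [ 1.602  1.196]
 [-0.339  0.509]
 [-1.427 -0.936]
 [ 1.489 -0.224]]
[ 512.566 -209.592   -0.154] 
 [[-1.479 -0.371]
 [ 3.049 -1.125]
 [-0.274 -1.007]
 [ 0.937  0.482]
 [-0.307 -3.587]
 [ 0.523 -2.436]]
```

View pics/w2c.png

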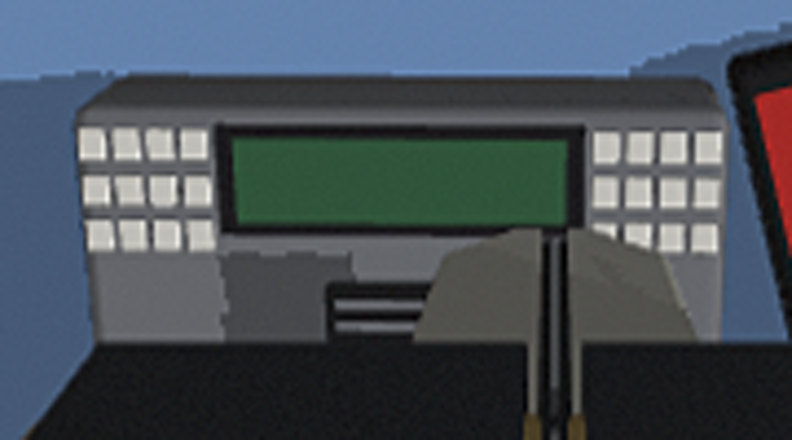

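Crop: the keyboard's front edge is level from (147,195.5) to (294,195.5), and the pad's front corner is at about (204.3,234.8).

```bash
python3 - <<'E'
from h import *
c,s=np.cos(-.158),np.sin(-.158);R=np.array([[c,-s],[s,c]])
for u,v,q in((204.3,234.8,(-108,-17,73)),(147.3,195.5,(-140,-90,44)),(294.3,195.5,(-140,90,44))):
    w=px2w('w2',u,v,q[2]);print(w, w[:2]-R@q[:2])
s=monitor.read_state();t=np.r_[np.array([512,-210])+R@[-97,0],150]
print(s['eef_pos'],(t-s['eef_pos'])@s['ee_rot'])
E
```

```text
[ 407.7   -211.897   73.   ] [ 517.03  -212.102]
[ 359.192 -275.747   44.   ] [ 511.609 -208.896]
[ 386.89  -103.487   44.   ] [ 510.985 -214.394]
[ 352.934 -148.951  237.751] [-69.932 -34.619  87.814]
```

Call:
{"name": "send_rows", "arguments": {"steps": [-1.75,-0.9,3.3,0,-1.75,-0.9,3.3,0,-1.75,-0.9,3.3,0,-1.75,-0.9,3.3,0,0,0,0.3,0,0,0,0.3,0,0,0,0.3,0,0,0,0.3,0,0,0,0.3,0,0,0,0.3,0]}}

```text
time_s: 3.62
eef_pos: [420.1, -189.6, 87.8]
ee_rot: [[-0.987, 0.159, -0.0], [0.159, 0.987, -0.0], [0.0, -0.0, -1.0]]
wrist_force: [-4.1, 1.0, 3.9]
opening: 0.8
grasp_force: 2.3
```

Call:
{"name": "send_rows", "arguments": {"steps": [0,0,0.1,0,0,0,0,0,0,0,0,0,0,0,0,0]}}

```text
time_s: 4.12
eef_pos: [420.5, -189.6, 86.9]
ee_rot: [[-0.987, 0.159, 0.0], [0.159, 0.987, -0.0], [-0.0, -0.0, -1.0]]
wrist_force: [-1.5, 0.3, 4.0]
opening: 0.6
grasp_force: 1.8
```

```bash
python3 - <<'E'
from h import *
c=snap('top','t2.png')
s=monitor.read_state();print(s['ee_rot'],s['eef_pos'],s['time_s'],s['wrist_force'])
cv2.imwrite('pics/t2c.png',cv2.resize(c['color'][150:320,180:440,::-1],None,fx=3,fy=3))
E
```

```text
[[-0.987  0.159  0.   ]
 [ 0.159  0.987 -0.   ]
 [-0.    -0.    -1.   ]] [ 420.426 -189.609   86.795] 4.175 [-1.458  1.04   3.108]
```

View pics/t2c.png

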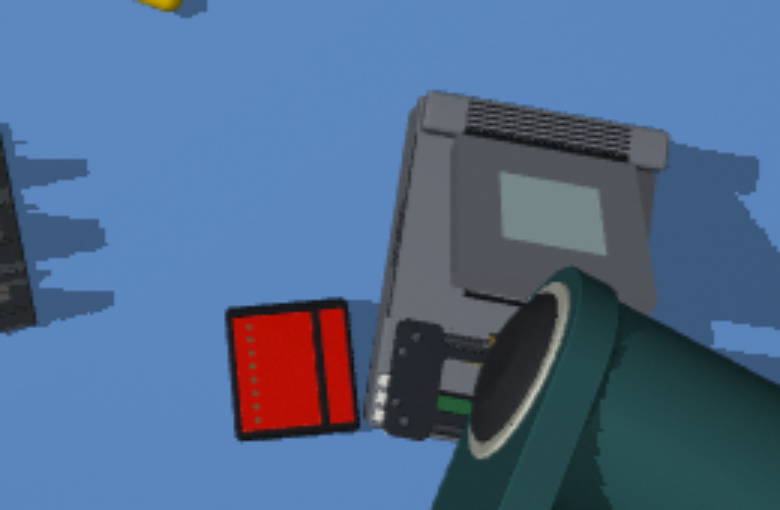

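The cover still looks shut, or has only just started to lift (its front edge is at about (455–525,292) in the crop). I'll press deeper.

Call:
{"name": "send_rows", "arguments": {"steps": [0,0,0.15,0,0,0,0.15,0,0,0,0,0,0,0,0,0,0,0,0,0,0,0,0,0,0,0,0,0,0,0,0,0,0,0,0,0,0,0,0,0]}}

```text
time_s: 5.42
eef_pos: [420.0, -189.5, 83.9]
ee_rot: [[-0.987, 0.159, -0.001], [0.159, 0.987, 0.0], [0.001, 0.0, -1.0]]
wrist_force: [-7.6, 2.9, 9.7]
opening: 0.7
grasp_force: 6.1
```

Call:
{"name": "send_rows", "arguments": {"steps": [0,0,0,0,0,0,0,0,0,0,0,0,0,0,0,0]}}

```text
time_s: 5.92
eef_pos: [420.0, -189.6, 83.9]
ee_rot: [[-0.987, 0.159, -0.001], [0.159, 0.987, 0.0], [0.001, 0.0, -1.0]]
wrist_force: [-8.1, 3.3, 10.0]
opening: 0.3
grasp_force: 6.1
```

```bash
python3 - <<'E'
from h import *
c=snap('top','t3.png')
a=cv2.imread('pics/t2.png').astype(int);b=c['color'][:,:,::-1].astype(int)
d=np.abs(a-b).sum(2)>40;ys,xs=np.where(d);print(d.sum(),xs.min(),xs.max(),ys.min(),ys.max())
s=monitor.read_state();print(s['eef_pos'],s['time_s'],s['wrist_force'])
E
```

```text
8428 298 502 165 383
[ 419.978 -189.545   83.858] 5.975 [-7.388  1.811 10.466]
```

Call:
{"name": "send_rows", "arguments": {"steps": [0.5,0,-0.6,0,2,0,-4,0,2,0,-5,0,2,3,-5,0,0,6,0,0,0,6,0,0,0,6,0,0,0,6,0,0,0,6,0,0], "jaw": -1}}

```text
time_s: 7.1
eef_pos: [408.4, 148.7, 229.8]
ee_rot: [[-0.987, 0.159, 0.001], [0.159, 0.987, 0.0], [-0.001, 0.0, -1.0]]
wrist_force: [1.7, -0.9, -0.1]
opening: 86.1
grasp_force: 0.0
```

```bash
python3 - <<'E'
from h import *
c=snap('scene','s2.png');snap('top','t4.png')
cc,ss=np.cos(-.158),np.sin(-.158);R=np.array([[cc,-ss],[ss,cc]])
L=lambda q:np.r_[np.array([512.5,-210.5])+R@q[:2],q[2]]
for f in('s2','t4'):
    im=cv2.imread(f'pics/{f}.png')
    for th in(0,1.85):
        co,si=np.cos(th),np.sin(th)
        P=[L((82+x*co+z*si*1, y, 90-x*si+z*co)) for x,y,z in((-127,65,2),(-127,-65,2),(-2,-65,2),(-2,65,2))]
        cv2.polylines(im,[np.array([w2px(f,p) for p in P]).astype(int)],1,(0,0,255) if th else (0,255,0))
    cv2.imwrite(f'pics/{f}m.png',im)
a=cv2.imread('pics/s2m.png');b=cv2.imread('pics/t4m.png')
cv2.imwrite('pics/m2.png',cv2.resize(np.hstack([a[130:330,60:260],b[150:350,270:470]]),None,fx=2,fy=2))
s=monitor.read_state();print(s['ee_rot'],s['eef_pos'],s['time_s'])
E
```

```text
[[-0.988  0.153 -0.001]
 [ 0.153  0.988  0.001]
 [ 0.001  0.001 -1.   ]] [408.256 150.983 229.156] 7.2
```

View pics/m2.png

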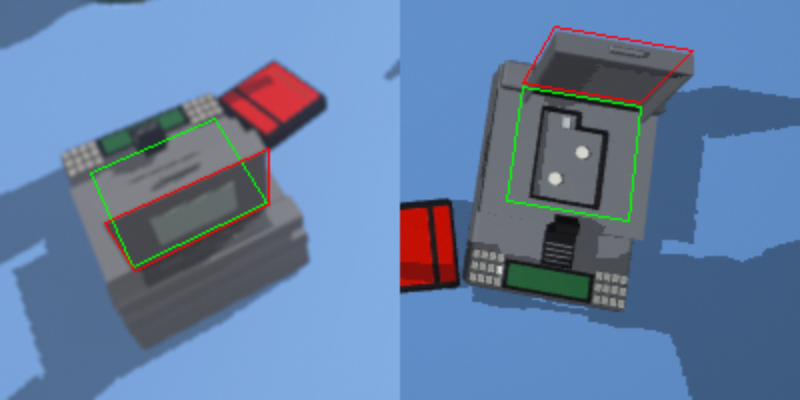

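The overlay of my model, both shut (green) and open (red), matches both cameras. The cover is fully open, and the well is visible with its nose recess at rear-left, with crop corners at about (542,107), (582,113), (607,133), (600,208), (530,197).

Call:
{"name": "send_rows", "arguments": {"steps": [-3.5,3,0,0,-3.5,3,0,0,-3.6,2.9,0,0,0,0,0,0.172,0,0,0,0.172,0,0,0,0.172,0,0,0,0.172,0,0,0,0.172,0,0,0,0.172,0,0,0,0.172], "jaw": 0.18}}

```text
time_s: 8.45
eef_pos: [527.5, 216.7, 229.6]
ee_rot: [[-0.199, 0.98, -0.0], [0.98, 0.199, -0.0], [-0.0, -0.0, -1.0]]
wrist_force: [-0.6, -0.4, 0.1]
opening: 37.8
grasp_force: 0.0
```

```bash
cat >> h.py <<'E'
def go(t,ang=None):
    s=monitor.read_state();R=np.array(s['ee_rot']);a=np.arctan2(R[1,0],R[0,0])
    print('t',s['time_s'],'pos',s['eef_pos'],'ang',a,'open',s['opening'],'move mm',(np.array(t)-s['eef_pos'])@R,'yaw',None if ang is None else (a-ang+np.pi)%(2*np.pi)-np.pi)
E
python3 - <<'E'
from h import *
from scipy.optimize import least_squares
go([527,223,61],1.783)
w=[((542,107),(66,31)),((582,113),(66,-3)),((607,133),(50,-35)),((600,208),(-30,-35)),((530,197),(-30,35))]
def f(p):
    c,s=np.cos(p[2]),np.sin(p[2])
    return np.concatenate([w2px('t4',(p[0]+c*q[0]-s*q[1],p[1]+s*q[0]+c*q[1],70))-np.array([(u[0]-400)/2+270,u[1]/2+150]) for u,q in w])
r=least_squares(f,[512,-210,-.158]);print(r.x,f(r.x))
E
```

```text
t 8.45 pos [527.472 216.685 229.562] ang 1.7715790233122575 open 37.78368098737551 move mm [  6.308   0.814 168.56 ] yaw -0.011420976687742446
[ 509.315 -211.096   -0.147] [ 2.836  1.397 -2.045  0.775 -1.067  0.104 -1.5   -1.293  1.775 -0.85 ]
```

Call:
{"name": "send_rows", "arguments": {"steps": [0.3,0.1,4.5,-0.01,0.3,0,4.5,0,0,0,4,0,0,0,1,0,0,0,0.5,0]}}

```text
time_s: 9.07
eef_pos: [527.6, 223.3, 85.4]
ee_rot: [[-0.215, 0.977, 0.001], [0.977, 0.215, 0.0], [0.0, 0.001, -1.0]]
wrist_force: [0.4, -0.0, 0.9]
opening: 38.3
grasp_force: 0.0
```

Call:
{"name": "send_rows", "arguments": {"steps": [0,0,0.8,0,0,0,0.8,0,0,0,0.7,0,0,0,0,0]}}

```text
time_s: 9.57
eef_pos: [527.0, 223.6, 61.1]
ee_rot: [[-0.215, 0.977, -0.001], [0.977, 0.215, -0.0], [-0.0, -0.001, -1.0]]
wrist_force: [-0.8, -0.4, -0.5]
opening: 37.8
grasp_force: 0.0
```

Call:
{"name": "send_rows", "arguments": {"steps": [0,0,0,0,0,0,0,0,0,0,0,0,0,0,0,0,0,0,0,0], "jaw": 1, "newtons": 15}}

```text
time_s: 10.2
eef_pos: [527.3, 223.7, 62.0]
ee_rot: [[-0.215, 0.977, 0.0], [0.977, 0.215, 0.0], [0.0, 0.0, -1.0]]
wrist_force: [-0.2, -0.2, 3.2]
opening: 24.0
grasp_force: 15.0
```

Call:
{"name": "send_rows", "arguments": {"steps": [0,0,-3,0,0,0,-5,0,0,0,-5,0,0,0,0,0.18,0,0,0,0.18,0,0,0,0.18,0,0,0,0.18,0,0,0,0.18,0,0,0,0.18,0,0,0,0.18]}}

```text
time_s: 11.45
eef_pos: [527.0, 223.5, 191.2]
ee_rot: [[0.867, 0.498, -0.001], [0.498, -0.867, -0.0], [-0.001, -0.0, -1.0]]
wrist_force: [-0.4, 0.2, -1.4]
opening: 24.1
grasp_force: 15.0
```

Call:
{"name": "send_rows", "arguments": {"steps": [0,0,0,0.17,0,0,0,0.17,0,0,0,0.17,0,0,0,0.17,0,0,0,0]}}

```text
time_s: 12.08
eef_pos: [527.0, 223.5, 191.3]
ee_rot: [[0.989, -0.151, -0.001], [-0.151, -0.989, -0.0], [-0.001, 0.0, -1.0]]
wrist_force: [-0.1, -0.5, -0.6]
opening: 24.0
grasp_force: 15.0
```

```bash
python3 - <<'E'
from h import *
go([540,20,54],-.155)
E
```

```text
t 12.075 pos [527.03  223.545 191.286] ang -0.1512845972145927 open 23.963419600192474 move mm [ 43.569 199.223 137.325] yaw 0.0037154027854073846
```

Call:
{"name": "send_rows", "arguments": {"steps": [1.1,5,0,0,1.1,5,0,0,1.1,5,0,0,1.1,5,0,0,0,0,4,0,0,0,4,0,0,0,4,0,0,0,1,0,0,0,0.4,0,0,0,0.3,0]}}

```text
time_s: 13.32
eef_pos: [541.1, 19.3, 56.0]
ee_rot: [[0.989, -0.151, 0.002], [-0.151, -0.989, -0.0], [0.002, -0.0, -1.0]]
wrist_force: [-0.3, -0.1, -0.3]
opening: 23.5
grasp_force: 15.0
```

Call:
{"name": "send_rows", "arguments": {"steps": [0,0,0.1,0,0,0,0,0]}}

```text
time_s: 13.58
eef_pos: [540.6, 19.3, 54.2]
ee_rot: [[0.988, -0.151, 0.001], [-0.151, -0.988, -0.0], [0.001, -0.0, -1.0]]
wrist_force: [0.3, -1.3, -1.9]
opening: 23.7
grasp_force: 15.0
```

Call:
{"name": "send_rows", "arguments": {"steps": [0,0,0.1,0,0,0,0.1,0,0,0,0,0]}}

```text
time_s: 13.95
eef_pos: [541.0, 19.2, 53.7]
ee_rot: [[0.988, -0.151, 0.002], [-0.151, -0.988, -0.0], [0.002, -0.0, -1.0]]
wrist_force: [-8.2, -0.6, 18.7]
opening: 24.0
grasp_force: 15.0
```

Call:
{"name": "send_rows", "arguments": {"steps": [0,0,-0.1,0,0,0,0,0,0,0,0,0,0,0,-2,0,0,0,-5,0,0,4.2,0,0], "jaw": 0}}

```text
time_s: 14.7
eef_pos: [535.9, -21.5, 128.1]
ee_rot: [[0.989, -0.149, 0.007], [-0.149, -0.989, -0.0], [0.007, -0.001, -1.0]]
wrist_force: [1.6, 0.4, -0.9]
opening: 46.5
grasp_force: 0.0
```

Call:
{"name": "send_rows", "arguments": {"steps": [0,0,0,0,0,0,0,0,0,0,0,0,0,0,3,0,0,0,2.6,0,0,-0.4,0,0], "jaw": 1}}

```text
time_s: 15.45
eef_pos: [533.6, -17.7, 64.9]
ee_rot: [[0.988, -0.151, -0.004], [-0.151, -0.988, 0.0], [-0.004, 0.0, -1.0]]
wrist_force: [0.4, -0.4, -0.3]
opening: 0.3
grasp_force: 0.0
```

Call:
{"name": "send_rows", "arguments": {"steps": [0,-0.5,0,0,0,-0.5,0,0,0,-0.5,0,0,0,-0.5,0,0,0,-0.5,0,0,0,-0.5,0,0,0,-0.5,0,0,0,-0.5,0,0,0,-0.4,0,0,0,0,0,0]}}

```text
time_s: 16.7
eef_pos: [541.3, 25.5, 66.6]
ee_rot: [[0.988, -0.151, -0.0], [-0.151, -0.988, -0.0], [-0.0, 0.0, -1.0]]
wrist_force: [-0.8, 0.2, -0.6]
opening: 0.7
grasp_force: 0.0
```

```bash
python3 - <<'E'
from h import *
snap('top','t5.png');go([540,20,54],-.155)
E
```

```text
t 16.75 pos [541.252  25.273  66.637] ang -0.15197354377294792 open 0.3161680849249141 move mm [-0.439  5.401 12.637] yaw 0.003026456227051888
```

Call:
{"name": "send_rows", "arguments": {"steps": [0,0.5,-5,0,0,0,-5,-0.175,0,0,-5,-0.175,0,0,-2,-0.175,0,0,0,-0.175,0,0,0,-0.175,0,0,0,-0.175,0,0,0,-0.175,0,0,0,-0.175,0,0,0,-0.175], "jaw": -1}}

```text
time_s: 18.0
eef_pos: [540.4, 20.1, 236.6]
ee_rot: [[0.142, 0.99, -0.0], [0.99, -0.142, -0.0], [-0.0, 0.0, -1.0]]
wrist_force: [-0.2, 0.2, 0.7]
opening: 92.1
grasp_force: 0.0
```

Call:
{"name": "send_rows", "arguments": {"steps": [0,0,0,-0.175,0,0,0,-0.175,0,0,0,-0.175,0,0,0,-0.175,0,0,0,-0.175,0,0,0,-0.175,0,0,0,-0.175,0,0,0,-0.175,0,0,0,-0.165,0,0,0,0]}}

```text
time_s: 19.25
eef_pos: [540.5, 20.1, 236.6]
ee_rot: [[-0.988, 0.154, 0.0], [0.154, 0.988, -0.0], [-0.0, -0.0, -1.0]]
wrist_force: [-0.7, -0.2, 0.9]
opening: 93.1
grasp_force: 0.0
```

```bash
python3 - <<'E'
from h import *
c=snap('wrist','w3.png');go([540,50,240],2.986)
im=c['color'][:,:,::-1]
cv2.imwrite('pics/w3c.png',cv2.resize(im[60:330,100:420],None,fx=2.2,fy=2.2))
E
```

```text
t 19.3 pos [540.458  20.135 236.651] ang 2.983904561757865 open 93.36527108735056 move mm [ 5.142 29.423 -3.35 ] yaw -0.002095438242135206
```

View pics/w3c.png

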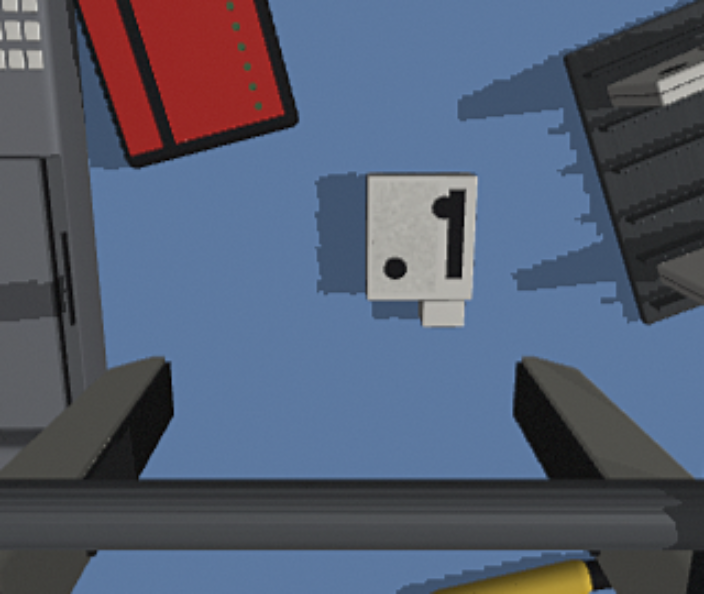

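The cassette lies flat, label up, with its nose away from the robot and toward +y. Its crop corners are (366,174), (477,174), (473,300), (367,300), and the nose ends at (423–464,326).

```bash
python3 - <<'E'
from h import *
from scipy.optimize import least_squares
ob=[((366,174),(-35,-30)),((477,174),(-35,30)),((473,300),(35,30)),((367,300),(35,-30)),((464,326),(51,26)),((423,326),(51,2))]
def f(p):
    c,s=np.cos(p[2]),np.sin(p[2])
    return np.concatenate([w2px('w3',(p[0]+c*q[0]-s*q[1],p[1]+s*q[0]+c*q[1],24))-np.array([u[0]/2.2+100,u[1]/2.2+60]) for u,q in ob])
r=least_squares(f,[540,50,-.15]);print(r.x,f(r.x))
go([r.x[0],r.x[1],31],r.x[2]+np.pi)
E
```

```text
[542.471  63.001  -0.144] [ 0.311  0.751  0.209  0.175 -0.343 -0.62  -0.052 -0.097  0.08  -0.262
 -0.233 -0.057]
t 19.3 pos [540.458  20.135 236.651] ang 2.983904561757865 open 93.36527108735056 move mm [  4.745  42.659 205.649] yaw -0.013881253954078687
```

Call:
{"name": "send_rows", "arguments": {"steps": [0.5,4.3,0,-0.014,0,0,4.5,0,0,0,4.5,0,0,0,4.5,0,0,0,4.5,0,0,0,1.5,0,0,0,1,0,0,0,0,0]}}

```text
time_s: 20.3
eef_pos: [542.6, 63.5, 32.4]
ee_rot: [[-0.99, 0.14, 0.001], [0.14, 0.99, 0.0], [-0.001, 0.0, -1.0]]
wrist_force: [0.3, -0.9, 1.0]
opening: 93.2
grasp_force: 0.0
```

```bash
python3 - <<'E'
from h import *
go([542.5,63,31],np.pi-.144)
E
```

```text
t 20.3 pos [542.614  63.521  32.437] ang 3.000987713027622 open 93.17681535950528 move mm [ 0.041 -0.532  1.437] yaw 0.00339505943782914
```

Call:
{"name": "send_rows", "arguments": {"steps": [0,0,0,0,0,0,0,0,0,0,0,0,0,0,0,0,0,0,0,0], "jaw": 1, "newtons": 12}}

```text
time_s: 20.92
eef_pos: [542.2, 63.5, 31.9]
ee_rot: [[-0.99, 0.139, 0.0], [0.139, 0.99, -0.0], [-0.0, -0.0, -1.0]]
wrist_force: [-0.7, 0.2, 3.0]
opening: 60.0
grasp_force: 12.0
```

Call:
{"name": "send_rows", "arguments": {"steps": [0,0,-4,0,0,0,-5,0,0,0,-5,0,0,0,-1,0,0.5,-5.5,0,0,0.5,-5.5,0,0,0.5,-5.5,0,0,0,-5.5,0,0.015,0,-5,0,0,0,0,0,0]}}

```text
time_s: 22.18
eef_pos: [487.9, -204.1, 180.2]
ee_rot: [[-0.987, 0.158, -0.002], [0.158, 0.987, 0.0], [0.002, 0.0, -1.0]]
wrist_force: [0.5, -0.1, -1.3]
opening: 59.8
grasp_force: 12.0
```

```bash
python3 - <<'E'
from h import *
snap('wrist','w4.png');go([520.9,-212.3,95],np.pi-.155-.0)
E
```

```text
t 22.225 pos [ 488.236 -202.659  180.283] ang 2.9841988885893573 open 59.76165637941495 move mm [-33.926  -4.455  85.219] yaw -0.0023937650004359767
```

```bash
python3 - <<'E'
from h import *
for f in('w2','w4','t4','top0'):
    im=cv2.imread(f'pics/{f}.png').astype(int);b,g,r=im[...,0],im[...,1],im[...,2]
    m=((g>b+15)&(g>r+15)&(g>50)).astype(np.uint8)
    n,l,st,ce=cv2.connectedComponentsWithStats(m);i=1+np.argmax(st[1:,4])
    ys,xs=np.where(l==i);rc=cv2.minAreaRect(np.c_[xs,ys].astype(np.float32));bx=cv2.boxPoints(rc)
    W=np.array([px2w(f,u,v,45)[:2] for u,v in bx]);e=W-np.roll(W,1,0);k=np.argmax(np.linalg.norm(e,axis=1));d=e[k]
    print(f,st[i],W.mean(0),np.linalg.norm(e,axis=1),'yaw',(np.arctan2(d[1],d[0])%np.pi)-np.pi/2, 'W',W.ravel())
E
```

```text
w2 [ 183  202   76   19 1428] [ 391.825 -193.482] [22.841 89.286 22.795 90.785] yaw -0.159434334333727 W [ 373.54  -235.403  387.715 -147.25   410.229 -150.821  395.816 -240.455]
w4 [ 201   68  102   30 2893] [ 391.055 -193.275] [91.468 24.081 89.352 24.101] yaw -0.17183460480481827 W [ 395.081 -240.454  371.584 -235.178  386.833 -147.137  410.721 -150.333]
t4 [323 282  42  18 455] [ 391.92  -190.518] [89.985 24.071 90.399 24.035] yaw -0.16678913956334696 W [ 387.603 -143.628  411.183 -148.464  396.176 -237.608  372.718 -232.373]
top0 [323 282  42  17 450] [ 392.015 -190.539] [89.988 23.878 90.399 23.842] yaw -0.16678913956334696 W [ 387.792 -143.666  411.183 -148.464  396.176 -237.608  372.907 -232.415]
```

Call:
{"name": "send_rows", "arguments": {"steps": [-1.8,-0.3,0,0,-1.7,-0.3,0,0.004,0,0,2,0,0,0,3,0,0,0,2,0,0,0,0.4,0,0,0,0.3,0,0,0,0,0]}}

```text
time_s: 23.22
eef_pos: [522.8, -213.0, 105.3]
ee_rot: [[-0.987, 0.158, 0.001], [0.158, 0.987, -0.0], [-0.001, -0.0, -1.0]]
wrist_force: [-0.1, 0.0, 0.3]
opening: 59.9
grasp_force: 12.0
```

```bash
python3 - <<'E'
from h import *
go([521.5,-213.5,92],np.pi-.162)
E
```

```text
t 23.225 pos [ 522.806 -213.046  105.311] ang 2.982790791254386 open 59.94502397196544 move mm [ 1.23  -0.652 13.31 ] yaw 0.0031981376645928705
```

Call:
{"name": "send_rows", "arguments": {"steps": [0.1,0,0.3,0,0,0,0.3,0,0,0,0.2,0,0,0,0.2,0,0,0,0,0]}}

```text
time_s: 23.85
eef_pos: [521.5, -212.8, 94.4]
ee_rot: [[-0.987, 0.158, -0.0], [0.158, 0.987, 0.0], [0.0, 0.0, -1.0]]
wrist_force: [0.1, 0.1, -1.1]
opening: 59.4
grasp_force: 12.0
```

Call:
{"name": "send_rows", "arguments": {"steps": [0,0,0.2,0,0,0,0.1,0,0,0,0,0]}}

```text
time_s: 24.22
eef_pos: [521.6, -212.8, 91.9]
ee_rot: [[-0.987, 0.158, 0.0], [0.158, 0.987, -0.0], [-0.0, -0.0, -1.0]]
wrist_force: [-1.4, 0.7, 2.8]
opening: 59.8
grasp_force: 12.0
```

Call:
{"name": "send_rows", "arguments": {"steps": [0,0,0,0,0,0,0,0,0,0,0,0,0,0,0,0,0,0,-0.5,0,0,0,-2,0,0,0,-5,0,0,0,-5,0,0,0,-5,0,0,0,0,0], "jaw": -0.65}}

```text
time_s: 25.48
eef_pos: [522.4, -213.2, 272.7]
ee_rot: [[-0.987, 0.158, 0.007], [0.158, 0.987, -0.003], [-0.007, -0.002, -1.0]]
wrist_force: [0.1, -0.1, -0.7]
opening: 77.1
grasp_force: 0.0
```

```bash
python3 - <<'E'
from h import *
from scipy.optimize import least_squares
c=snap('wrist','w5.png');go([521.5,-213.5,270],np.pi-.162)
im=c['color'];cv2.imwrite('pics/x.png',im)
f='w5';g=im.astype(int).min(2)
yaw=-.162;cc,ss=np.cos(yaw),np.sin(yaw)
poly=lambda p:np.array([w2px(f,(p[0]+np.cos(p[2])*a-np.sin(p[2])*b,p[1]+np.sin(p[2])*a+np.cos(p[2])*b,84)) for a,b in((-35,-30),(-35,30),(35,30),(35,26),(51,26),(51,2),(35,2),(35,-30))])
P=poly([521.5,-213.5,yaw]);print(P.astype(int).tolist())
m=(g>150).astype(np.uint8);n,l,st,ce=cv2.connectedComponentsWithStats(m)
for i in np.argsort(-st[1:,4])[:4]+1: print(st[i],ce[i])
E
```

```text
t 25.525 pos [ 521.971 -212.971  269.685] ang 2.9828353773142458 open 77.02360195582642 move mm [ 0.38  -0.597 -0.316] yaw 0.0032427237244525564
[[229, 143], [283, 143], [281, 203], [278, 203], [277, 216], [257, 216], [257, 203], [230, 203]]
[ 231  144   53   73 2748] [255.362 176.869]
[205  54   7   8  52] [207.769  57.654]
[181  54   7   8  51] [183.941  57.529]
[181  41   6   9  51] [183.51   45.235]
```

Call:
{"name": "send_rows", "arguments": {"steps": [-5.2,0,-1,0,-5.2,0,0,0,-5.1,0,0,0,0,0,3,0,0,0,3.8,0,0,0,0,0], "jaw": 1}}

```text
time_s: 26.28
eef_pos: [673.4, -236.8, 204.7]
ee_rot: [[-0.987, 0.158, -0.006], [0.158, 0.987, 0.002], [0.006, 0.001, -1.0]]
wrist_force: [-0.8, -0.2, 0.1]
opening: 21.2
grasp_force: 0.0
```

```bash
cat >> h.py <<'E'
def loc():
    s=monitor.read_state();d=np.array(s['eef_pos'])-[512,-212,0];c,n=np.cos(-.162),np.sin(-.162)
    print('local',c*d[0]+n*d[1],-n*d[0]+c*d[1],d[2],'F',s['wrist_force'],'t',s['time_s'])
E
python3 -c "
from h import *
loc();go([0,0,0],np.pi-.162)"
```

```text
local 163.29495357693386 1.5322390310481033 204.71110153013004 F [-0.769 -0.168  0.149] t 26.275
t 26.275 pos [ 673.404 -236.826  204.711] ang 2.982834062109351 open 21.158053131677466 move mm [701.087 127.103 209.256] yaw 0.003241408519557787
```

Behind the cover now. Next I push it over.

Call:
{"name": "send_rows", "arguments": {"steps": [0,0,0,0,0,0,0,0,2,0,0,0,2,0,0,0,2,0,0,0,1.2,0,0,0,0,0,0,0]}}

```text
time_s: 27.15
eef_pos: [603.4, -226.0, 209.8]
ee_rot: [[-0.987, 0.158, 0.001], [0.158, 0.987, -0.001], [-0.002, -0.0, -1.0]]
wrist_force: [1.0, -0.2, 0.6]
opening: 0.9
grasp_force: 0.4
```

```bash
python3 -c "
from h import *
loc()"
```

```text
local 92.50238412042597 0.9406383441988169 209.77303945878 F [ 1.02  -0.248  0.561] t 27.15
```

Call:
{"name": "send_rows", "arguments": {"steps": [1.3,0,-0.1,0,1.3,0,-0.1,0,1.2,0,0.5,0,1.2,0,0.5,0,1,0,0.8,0,1.1,0,0.8,0]}}

```text
time_s: 27.9
eef_pos: [532.7, -214.6, 184.0]
ee_rot: [[-0.987, 0.158, -0.0], [0.158, 0.987, 0.0], [0.0, 0.0, -1.0]]
wrist_force: [2.2, 0.0, 1.0]
opening: 0.4
grasp_force: 1.0
```

```bash
python3 -c "
from h import *
loc()"
```

```text
local 20.869350418356746 0.7926997373311977 183.98165417059215 F [2.216 0.042 1.019] t 27.9
```

Call:
{"name": "send_rows", "arguments": {"steps": [0.8,0,1.2,0,0.9,0,1.3,0,0.9,0,1,0,1,0,1.1,0,0.3,0,0.9,0,0.2,0,0.9,0,0,0,0,0]}}

```text
time_s: 28.78
eef_pos: [492.9, -208.2, 120.2]
ee_rot: [[-0.987, 0.158, -0.0], [0.158, 0.987, 0.0], [0.0, 0.0, -1.0]]
wrist_force: [1.7, 0.4, 3.0]
opening: 0.7
grasp_force: 1.3
```

```bash
python3 -c "
from h import *
loc()"
```

```text
local -19.44997955781053 0.653892892100354 120.19867949233821 F [1.668 0.369 2.992] t 28.775
```

Call:
{"name": "send_rows", "arguments": {"steps": [0,0,0.3,0,0,0,0.3,0,0,0,0.2,0,0,0,0.1,0,0,0,0,0]}}

```text
time_s: 29.4
eef_pos: [492.9, -208.2, 111.6]
ee_rot: [[-0.987, 0.158, -0.0], [0.158, 0.987, 0.0], [0.0, 0.0, -1.0]]
wrist_force: [-1.5, 0.5, 1.4]
opening: 0.5
grasp_force: 0.8
```

Call:
{"name": "send_rows", "arguments": {"steps": [0,0,0.1,0,0,0,0.1,0,0,0,0,0]}}

```text
time_s: 29.78
eef_pos: [493.0, -208.2, 109.8]
ee_rot: [[-0.987, 0.158, 0.0], [0.158, 0.987, -0.0], [-0.0, -0.0, -1.0]]
wrist_force: [-1.8, 0.8, 3.4]
opening: 0.2
grasp_force: 1.8
```

Call:
{"name": "send_rows", "arguments": {"steps": [0,0,0.1,0,0,0,0,0]}}

```text
time_s: 30.02
eef_pos: [493.0, -208.3, 109.6]
ee_rot: [[-0.987, 0.158, 0.0], [0.158, 0.987, -0.0], [-0.0, -0.0, -1.0]]
wrist_force: [-6.6, 2.5, 12.8]
opening: 0.6
grasp_force: 6.4
```

Call:
{"name": "send_rows", "arguments": {"steps": [0,0,0.1,0,0,0,0,0]}}

```text
time_s: 30.28
eef_pos: [493.1, -208.3, 109.4]
ee_rot: [[-0.987, 0.158, 0.001], [0.158, 0.987, -0.0], [-0.001, -0.0, -1.0]]
wrist_force: [-11.1, 4.2, 21.8]
opening: 1.0
grasp_force: 10.8
```

Call:
{"name": "send_rows", "arguments": {"steps": [0,0,0.1,0,0,0,0,0]}}

```text
time_s: 30.52
eef_pos: [493.1, -208.4, 109.3]
ee_rot: [[-0.987, 0.158, 0.001], [0.158, 0.987, -0.001], [-0.001, -0.0, -1.0]]
wrist_force: [-15.1, 5.5, 30.3]
opening: 0.5
grasp_force: 15.3
```

Call:
{"name": "send_rows", "arguments": {"steps": [0,0,-0.5,0,0,0,-0.5,0,0,0,-3,0,0,0,-5,0,3,3,-5,0,2,6,0,0,0,6,0,0,0,6,0,0,0,6,0,0,0,0,0,0]}}

```text
time_s: 31.78
eef_pos: [487.6, 67.2, 243.9]
ee_rot: [[-0.988, 0.153, -0.001], [0.153, 0.988, 0.0], [0.001, 0.0, -1.0]]
wrist_force: [0.5, 0.5, -0.9]
opening: 0.7
grasp_force: 0.0
```

```bash
python3 - <<'E'
from h import *
for n,a in(('top','t6.png'),('scene','s6.png')):
    snap(n,a);A=cv2.imread('pics/'+a).astype(int)
    for r in((n+'0.png'),('t4.png' if n=='top' else 's2.png')):
        B=cv2.imread('pics/'+r).astype(int);d=(np.abs(A-B).sum(2)>60).astype(np.uint8)
        k,l,st,ce=cv2.connectedComponentsWithStats(d)
        print(n,r,[(s.tolist()) for s in st[1:] if s[4]>25])
loc()
E
```

```text
top top0.png [[0, 0, 512, 384, 170338], [0, 111, 51, 74, 2478], [165, 121, 11, 8, 73], [485, 170, 8, 9, 49], [341, 212, 35, 29, 793], [321, 233, 65, 35, 729], [310, 248, 11, 8, 39], [372, 261, 20, 8, 60], [306, 275, 16, 6, 62], [305, 280, 16, 7, 60], [368, 285, 16, 7, 57], [304, 286, 12, 6, 43], [367, 291, 16, 7, 63], [507, 307, 5, 10, 37], [499, 322, 13, 12, 111]]
top t4.png [[302, 165, 210, 219, 16112], [0, 183, 287, 201, 35464], [290, 279, 8, 12, 69]]
scene scene0.png [[78, 0, 50, 29, 939], [0, 0, 294, 184, 18690], [0, 118, 34, 24, 332], [289, 127, 27, 37, 547], [266, 164, 24, 16, 204], [95, 189, 85, 40, 1050], [0, 244, 84, 91, 3637]]
scene s2.png [[120, 0, 57, 25, 857], [231, 0, 33, 5, 127], [147, 3, 147, 101, 6370], [178, 8, 10, 10, 46], [67, 44, 11, 16, 83], [76, 51, 44, 53, 715], [0, 93, 90, 26, 838], [0, 124, 29, 18, 233], [289, 127, 27, 37, 549], [18, 138, 72, 23, 247], [266, 164, 24, 16, 203], [180, 168, 16, 9, 65], [143, 176, 31, 22, 282], [172, 176, 8, 6, 32], [0, 189, 194, 146, 11402], [132, 201, 11, 8, 45], [1, 318, 113, 66, 2154]]
local -68.72638120221094 268.61972167820784 244.01741445648346 F [ 0.219 -0.804  0.668] t 31.875
```

```bash
python3 - <<'E'
from h import *
A=cv2.imread('pics/top0.png',0);B=cv2.imread('pics/t6.png',0)
print('top med diff',np.median(B.astype(int)-A),end=' ')
C=cv2.imread('pics/scene0.png',0);D=cv2.imread('pics/s6.png',0)
def tm(X,Y,n,x0,y0,x1,y1):
    t=X[y0:y1,x0:x1];r=cv2.matchTemplate(Y[y0-12:y1+12,x0-12:x1+12],t,cv2.TM_CCOEFF_NORMED);_,v,_,p=cv2.minMaxLoc(r);print(n,round(v,3),p[0]-12,p[1]-12)
tm(A,B,'top housing',315,178,405,208);tm(A,B,'cover front/catch',320,235,395,285)
tm(A,B,'crimper',152,112,248,156);tm(A,B,'tester',254,248,302,298);tm(A,B,'stand',130,188,195,268)
tm(C,D,'sc cover',95,185,200,262);tm(C,D,'sc catch',90,175,180,215);tm(C,D,'sc tester',170,160,225,205);tm(C,D,'sc crimper',305,192,400,264);tm(C,D,'sc stand',265,120,337,180)
E
```

```text
top med diff 20.0 top housing 1.0 0 0
cover front/catch 0.862 0 0
crimper 1.0 0 0
tester 0.592 0 0
stand 0.165 7 -12
sc cover 0.945 0 0
sc catch 0.934 0 0
sc tester 0.983 0 0
sc crimper 1.0 0 0
sc stand 0.803 0 0
```

```bash
python3 -c "
from h import *
print(bot.close_job())"
```

```text
the job is handed in; nothing more can be done
None
```

The job is handed in (last reading 31.9 s on the clock, of 72 allowed): the cover sprang open on its own, the thick cassette was set in label up with its nose in the recess, and the cover is shut and, as far as the images show, held by the catch. The final images show no movement of the crimping tool or tester; the stand was partly hidden by the arm, but nothing suggests the thin cassettes moved.

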